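Make up two repair kits in the spare-parts store

TASK

Make up two repair kits from the loose stock on the bench, one part to a pocket, in any pocket of the right tray: the large bearing, the flanged bushing and the long bolt go into the three-pocket tray, the small bearing and the clevis into the two-pocket tray. Set each part down on the pocket's floor the way up it stands or lies now (the bolt on its side), and leave the short bolt and the plain bushing where they are.

Things in the scene. Friction and masses are not known exactly. Their poses are not given: they have to be found in the camera images.
- tray3: three-pocket kit tray: loose, shallow, open blue plastic tray, 240 mm (its x) by 118 mm (its y), 16 mm high; walls, dividers and floor 3 mm thick. Its dividers run along y and make three equal pockets side by side along x, each 76 mm (x) by 112 mm (y) inside, centred at x = -79, 0 and +79 mm, y = 0. Origin: centre of its underside, on the bench; z up.
- tray2: two-pocket kit tray: loose, shallow, open blue plastic tray, 161 mm (its x) by 118 mm (its y), 16 mm high; walls, dividers and floor 3 mm thick. Its dividers run along y and make two equal pockets side by side along x, each 76 mm (x) by 112 mm (y) inside, centred at x = -39.5 and +39.5 mm, y = 0. Origin: centre of its underside, on the bench; z up.
- bearing_large: large ball bearing lying flat: steel ring 52 mm outside, 22 mm bore, 22 mm high, dark seal ring on top. Origin: centre of its underside; z up along the bore.
- bearing_small: small ball bearing lying flat: steel ring 35 mm outside, 15 mm bore, 16 mm high, dark seal ring on top. Origin: centre of its underside; z up along the bore.
- bushing_flanged: flanged brass bushing standing on its flange: tube 30 mm outside, 20 mm bore, 36 mm high, with a round flange 48 mm in diameter and 5 mm thick at the foot. Origin: centre of its underside; z up along the bore.
- clevis: steel clevis (U-shaped fork) standing on its base: base plate 40 mm (x) by 36 mm (y), 8 mm thick, and two upright rounded ears 6 mm thick, 40 mm along x, 42 mm high in all, with a 24 mm gap between them. The ears' outer faces are 36 mm apart along y. Origin: centre of its underside; z up.
- bolt_long: hex bolt, the long one, lying on its side: round shank 16 mm in diameter, 70 mm long, with a dark hex head 24 mm across flats and 10 mm thick at its -x end; 80 mm long in all. Origin: on its axis at mid-length, 10.3 mm above what it lies on; x runs level along it from head to shank end (the bolt's own axis leans down 3.3 degrees toward the shank end); z is up.
- bolt_short: hex bolt, the short one (stays in stock), lying on its side: round shank 16 mm in diameter, 34 mm long, with a dark hex head 24 mm across flats and 10 mm thick at its -x end; 44 mm long in all. Origin: on its axis at mid-length, 10.5 mm above what it lies on; x runs level along it from head to shank end (the bolt's own axis leans down 6.8 degrees toward the shank end); z is up.
- bushing_plain: plain brass bushing without a flange (stays in stock), standing on end: tube 30 mm outside, 20 mm bore, 36 mm high. Origin: centre of its underside; z up along the bore.
Not all that is in view belongs to the job. What is shaped like the clevis but purple or red is not meant. What is shaped like the bolt_long but orange is not meant.

How it is judged (in metres and radians):
At the end, for the whole second after the job is handed in: Each part in a pocket of its own in its tray (origin within 36 mm of the pocket's middle in x, 55 mm in y), on the floor: origin under 8 mm up, upright within 0.1 rad (bolt: under 18 mm, level within 0.15). Trays flat within 0.05, all at rest; short bolt, plain bushing moved under 25 mm ((((x of bearing_large in the frame of tray3 between -0.115 and -0.043 m and y of bearing_large in the frame of tray3 between -0.055 and 0.055 m) and (x of bushing_flanged in the frame of tray3 between -0.036 and 0.036 m and y of bushing_flanged in the frame of tray3 between -0.055 and 0.055 m) and (x of bolt_long in the frame of tray3 between 0.043 and 0.115 m and y of bolt_long in the frame of tray3 between -0.055 and 0.055 m)) or ((x of bearing_large in the frame of tray3 between -0.115 and -0.043 m and y of bearing_large in the frame of tray3 between -0.055 and 0.055 m) and (x of bushing_flanged in the frame of tray3 between 0.043 and 0.115 m and y of bushing_flanged in the frame of tray3 between -0.055 and 0.055 m) and (x of bolt_long in the frame of tray3 between -0.036 and 0.036 m and y of bolt_long in the frame of tray3 between -0.055 and 0.055 m)) or ((x of bearing_large in the frame of tray3 between -0.036 and 0.036 m and y of bearing_large in the frame of tray3 between -0.055 and 0.055 m) and (x of bushing_flanged in the frame of tray3 between -0.115 and -0.043 m and y of bushing_flanged in the frame of tray3 between -0.055 and 0.055 m) and (x of bolt_long in the frame of tray3 between 0.043 and 0.115 m and y of bolt_long in the frame of tray3 between -0.055 and 0.055 m)) or ((x of bearing_large in the frame of tray3 between -0.036 and 0.036 m and y of bearing_large in the frame of tray3 between -0.055 and 0.055 m) and (x of bushing_flanged in the frame of tray3 between 0.043 and 0.115 m and y of bushing_flanged in the frame of tray3 between -0.055 and 0.055 m) and (x of bolt_long in the frame of tray3 between -0.115 and -0.043 m and y of bolt_long in the frame of tray3 between -0.055 and 0.055 m)) or ((x of bearing_large in the frame of tray3 between 0.043 and 0.115 m and y of bearing_large in the frame of tray3 between -0.055 and 0.055 m) and (x of bushing_flanged in the frame of tray3 between -0.115 and -0.043 m and y of bushing_flanged in the frame of tray3 between -0.055 and 0.055 m) and (x of bolt_long in the frame of tray3 between -0.036 and 0.036 m and y of bolt_long in the frame of tray3 between -0.055 and 0.055 m)) or ((x of bearing_large in the frame of tray3 between 0.043 and 0.115 m and y of bearing_large in the frame of tray3 between -0.055 and 0.055 m) and (x of bushing_flanged in the frame of tray3 between -0.036 and 0.036 m and y of bushing_flanged in the frame of tray3 between -0.055 and 0.055 m) and (x of bolt_long in the frame of tray3 between -0.115 and -0.043 m and y of bolt_long in the frame of tray3 between -0.055 and 0.055 m))) and linear speed of each of bearing_large, bushing_flanged, bolt_long, tray3, bearing_small, clevis, tray2 below 0.02 m/s and z of each of bearing_large, bushing_flanged in the frame of tray3 below 0.008 m and angle between each of bearing_large, bushing_flanged, bearing_small, clevis's own z axis and vertical below 0.1 rad and z of bolt_long in the frame of tray3 below 0.018 m and angle between bolt_long's own x axis and vertical between 1.42 and 1.72 rad and angle between each of tray3, tray2's own z axis and vertical below 0.05 rad and (((x of bearing_small in the frame of tray2 between -0.0755 and -0.0035 m and y of bearing_small in the frame of tray2 between -0.055 and 0.055 m) and (x of clevis in the frame of tray2 between 0.0035 and 0.0755 m and y of clevis in the frame of tray2 between -0.055 and 0.055 m)) or ((x of bearing_small in the frame of tray2 between 0.0035 and 0.0755 m and y of bearing_small in the frame of tray2 between -0.055 and 0.055 m) and (x of clevis in the frame of tray2 between -0.0755 and -0.0035 m and y of clevis in the frame of tray2 between -0.055 and 0.055 m))) and z of each of bearing_small, clevis in the frame of tray2 below 0.008 m and distance of each of bolt_short, bushing_plain from where it was at the start of the episode below 0.025 m); the robot touches nothing.
It fails at once if the short bolt that stays in stock is moved more than 25 mm (distance of bolt_short from where it was at the start of the episode above 0.025 m).
It fails at once if the plain bushing that stays in stock is moved more than 25 mm (distance of bushing_plain from where it was at the start of the episode above 0.025 m).
It also fails if it takes over 118 s, if anything falls off the work surface, if the arm or the gripper's body presses on something with over 40 N, if the wrist force passes 120 N, or if a joint passes its speed limit or range.

ROBOT

A 6-joint arm with a two-finger parallel gripper is mounted at the origin on the work surface. World frame = base frame: x ahead of the robot, y to its left, z up, the work surface at z = 0. Lengths are in mm, angles in rad, forces in N, time in s.
With the tool pointing down it reaches from about 250 to 800 mm from the base axis. Payload 8.5 kg.
Tool frame: the origin (TCP) lies at the centre of the arm's flange, where the gripper is bolted on; the fingertips stand 173 mm ahead of it and the grasp point (between the pads) lies 155 mm ahead of it; z points along the fingers, y is the line along which they close (so a half turn about z gives the same grasp; the last joint's range is limited). The gripper opens to 85 mm and grips with 20 to 120 N. Pads are 22 mm wide; open, the fingers measure 114 mm over their backs; the gripper's body (76 mm by 85 mm) begins 54 mm behind the grasp point. The pads swing forward as they close: fully open they stand 13 mm farther back than shut.
Start: joints at [-1.195, 0.238, -0.013, 1.319, 0, 1.571], TCP at [192.672, -488.339, 404.676] pointing down, gripper open.
Joint ranges: [-2.66, 2.66], [-1.03, 1.9], [-1.14, 1.46], [-1.82, 2.27], [-1.45, 1.34], [-3.14, 3.14]. Speed limits (rad/s): [2.22, 2.22, 2.79, 3.14, 3.14, 3.14].

INTERFACE

Orientations are given as a unit quaternion [w, x, y, z].
In Python, from station import ctrl gives the robot as it stands.
- The arm moves only by the tool step_arm, never from a script. Its argument "steps" is a list of rows, each an object of numbers: "hand": the closure in counts, from 0 (fully open) to 255 (shut); "x", "y", "z": the shift along the tool's x, y, z in units of 40 mm (1.0 is 40 mm); "yaw": the turn about the tool's z in degrees. A call has 1 to 20 rows; each row shifts and turns the commanded pose from where the row before left it, along the tool's axes as they then stand; what a row does not reach is not made up. A row lasts 1/12 s, in which the tool goes at most 41.7 mm and 7.16 degrees, less where a joint would pass 70% of its speed; a pose out of reach is approached as far as the arm can. A call is refused whole if a number of a shift passes 1 or a number of a turn 7.16, either way. A call with a gripper value outside its range is refused whole. The fingers move at their own pace and stop on an object; "grip_force" is the grip in N (left out, the last holds). Time passes only in rows, so rows that do not move let the fingers close. It gives the time, the measured TCP pose, the force, the opening and the grip force at its end, in the units of the state.
- ctrl.get_obs(): the state, without advancing time (a new reading comes with each control period).
- ctrl.get_image(name): name is "side" or "top" or "wrist"; returns (picture, depth): 480x640x3 uint8, red, green, blue; 480x640 float32, mm along the optical axis (not along the pixel's ray), 0 where there is no reading.
- ctrl.calibration(name): a dict with "intrinsics" (3x3 intrinsics, pixels), "cam_to_world" (4x4, takes a point from camera to world coordinates). Camera axes: x right, y down, z forward; pixel columns grow to the right and rows downward; lengths in mm; the calibration is good to about 2 mm. A picture is of the moment at which its call begins: read the wrist's pose just before it. calibration takes no time and is no camera call; for the wrist camera it gives the pose at the moment of the call.
- ctrl.sign_off(): hands the job in; it is judged then, once.
The state is a dict: "time": time; "joints": joint angles; "qd": joint speeds; "effort": joint torques, N m; "eef_pos": TCP position; "orientation": TCP orientation; "ft_force": force on the tool from outside, world axes, zero at the start; "ft_torque": the same for the moment, N m; "width": finger opening in mm; "grasp_force": force on a finger pad.
Only numpy, scipy, OpenCV 4.12 (cv2) and the standard library are available. Lean on these libraries where they do the work, as an engineer would, in place of code of your own. Each camera call takes 0.05 s, during which the arm holds its last target. There are 200 camera calls.

## Working session

There is one attempt and no reset: what is moved stays moved. The work goes in short steps, Python scripts to look and compute and a tool call to move; the robot and the scene stay as the last step left them, time stands still between calls to the robot, and variables do not carry over. Pictures are saved under pics/ and viewed, at most 14 in all, crops included, and the job is handed in when it is done.

Besides the shell and the picture viewer there is one more tool, called by a JSON object that holds its "fn" and its "kwargs", one argument or row to a line. step_arm: Moves the arm, as the interface text tells. Its arguments: {"type":"object","properties":{"steps":{"type":"array"},"grip_force":{"type":"number"}},"required":["steps"]}

```bash
mkdir -p pics
cat > h.py <<'E'
import numpy as np, cv2
from station import ctrl
def grab(n,fn=None):
    K=ctrl.calibration(n); im,d=ctrl.get_image(n)
    if fn: cv2.imwrite('pics/'+fn,im[:,:,::-1])
    k=np.array(K['intrinsics']);T=np.array(K['cam_to_world'])
    v,u=np.mgrid[:480,:640]
    P=np.stack([(u-k[0,2])*d/k[0,0],(v-k[1,2])*d/k[1,1],d,np.ones_like(d)],-1)@T.T
    P=P[...,:3]; P[d==0]=np.nan
    return im,d,P,k,T
E
python3 - <<'E'
from h import *
im,d,P,k,T=grab('top','top1.png'); np.savez('top1.npz',im=im,P=P)
print(k,T.round(3))
im,d,P,k,T=grab('side','side1.png')
print(T.round(3)); o=ctrl.get_obs(); print(o)
E
```

```text
[[466.21228971   0.         320.17019807]
 [  0.         466.21228971 241.65839036]
 [  0.           0.           1.        ]] [[-2.90000e-02 -9.89000e-01  1.45000e-01  3.66245e+02]
 [-1.00000e+00  3.00000e-02  8.00000e-03 -9.64400e+00]
 [-1.20000e-02 -1.45000e-01 -9.89000e-01  9.63752e+02]
 [ 0.00000e+00  0.00000e+00  0.00000e+00  1.00000e+00]]
[[ 9.56000e-01 -1.89000e-01  2.25000e-01  3.40459e+02]
 [-2.93000e-01 -6.25000e-01  7.24000e-01 -5.54319e+02]
 [ 4.00000e-03 -7.58000e-01 -6.53000e-01  5.56999e+02]
 [ 0.00000e+00  0.00000e+00  0.00000e+00  1.00000e+00]]
{'time': 0.1, 'joints': array([-1.19498105e+00,  2.38712149e-01, -1.41819758e-02,  1.31917741e+00,
        1.22175704e-05,  1.57080359e+00]), 'qd': array([ 0.00091413, -0.00271739,  0.00083131,  0.00223355,  0.00135426,
       -0.00058807]), 'effort': array([ 8.17966466e-04, -5.39721930e+01,  3.46997058e+01,  1.34566976e-02,
       -2.33073916e-05, -2.44866015e-05]), 'eef_pos': array([ 192.63791944, -488.21985688,  404.14160977]), 'orientation': array([-6.27521182e-04,  9.82397725e-01,  1.86800170e-01, -1.13107867e-04]), 'ft_force': array([ 0.65675716, -0.36383447, -0.42708474]), 'ft_torque': array([0.00915804, 0.01091692, 0.00219862]), 'grasp_force': 0.0, 'width': 85.61820167851208}
```

View pics/top1.png

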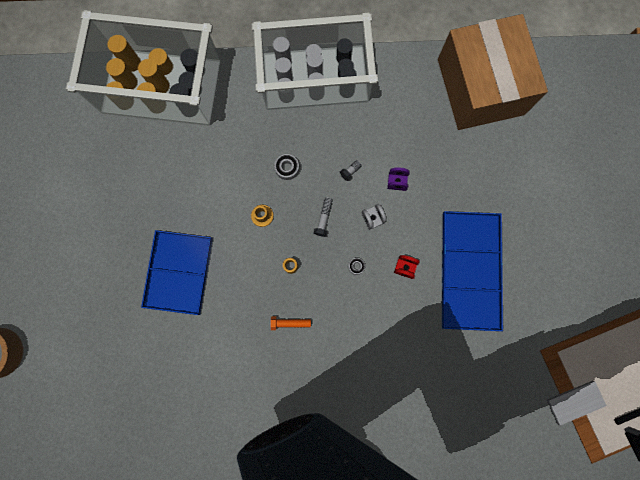

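View pics/side1.png

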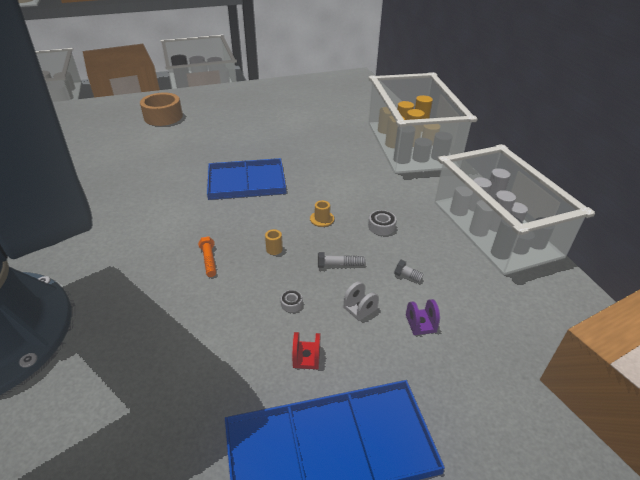

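The top view shows the large bearing at (287,166), flanged bushing (262,215), long bolt (325,217), clevis (374,217) and small bearing (357,266). The stock that stays is the short bolt (350,170) and plain bushing (290,265). tray2 is at (177,272) and tray3 at (473,270). The side view agrees.

Run:
```python
from h import *
z=np.load('top1.npz');P=z['P'];im=z['im'].astype(int)
bg=P[330:400,100:250,2];print('table',np.nanmedian(bg),np.nanmedian(P[110:140,380:430,2]),np.nanmedian(P[340:400,520:540,2]))
for n,u,v in [('BL',287,166),('BF',262,215),('bolt',325,217),('short',350,170),('clevis',374,217),('BS',357,266),('plain',290,265),('purple',398,179),('red',407,266),('orange',292,323)]:
    w=P[v-24:v+25,u-24:v and u+25]; 
    m=(w[...,2]>6).astype(np.uint8); nl,L=cv2.connectedComponents(m)
    dd=np.hypot(*np.mgrid[-24:25,-24:25]); dd[m==0]=99
    l=L[np.unravel_index(dd.argmin(),dd.shape)]
    q=w[L==l]; zt=np.nanpercentile(q[:,2],95)
    t=q[q[:,2]>zt-5]
    r=cv2.minAreaRect(q[:,:2].astype(np.float32)); rt=cv2.minAreaRect(t[:,:2].astype(np.float32))
    print(n,len(q),zt.round(1),'all',np.round(r[0],1),np.round(r[1],1),round(r[2],1),'top',len(t),np.round(rt[0],1),np.round(rt[1],1),round(rt[2],1))
blue=((im[...,2]>90)&(im[...,0]<60)&(im[...,2]>im[...,1]*1.6)).astype(np.uint8)
nl,L,S,C=cv2.connectedComponentsWithStats(cv2.morphologyEx(blue,cv2.MORPH_CLOSE,np.ones((5,5))))
for l in range(1,nl):
    if S[l,4]>1000:
        q=P[L==l];q=q[np.isfinite(q[:,0])];r=cv2.minAreaRect(q[:,:2].astype(np.float32));print('tray',S[l,:4],np.round(r[0],1),np.round(r[1],1),r[2])
```

```text
table -0.5178411322560805 0.07313606678667384 0.010063952395910292
BL 435 24.8 all [668.2  63.4] [50.5 50.3] 88.5 top 326 [668.4  64. ] [48.5 50. ] 88.4
BF 195 37.8 all [568.5 119.9] [41.7 36.8] 62.4 top 94 [567.4 118.2] [29.  28.1] 65.1
bolt 330 24.3 all [560.3  -8.8] [26.7 81.1] 78.7 top 80 [557.3 -14.5] [20.  76.5] 68.5
short 196 24.8 all [657.8 -72.4] [26.4 44.9] 38.2 top 54 [656.2 -65.9] [18.5 33.3] 54.6
clevis 367 41.8 all [ 555.4 -113.3] [40.4 36.6] 21.7 top 88 [ 555.5 -113.4] [29.1 37.1] 23.5
BS 191 18.8 all [453.5 -75.5] [33.  32.8] 87.2 top 148 [454.1 -75.3] [32.7 30.9] 89.8
plain 132 37.2 all [457.6  59.7] [28.  28.6] 0.9 top 95 [458.4  59.7] [28.1 26.5] 87.9
purple 407 41.9 all [ 632.2 -168.9] [40.1 38. ] 82.5 top 81 [ 632.5 -167.2] [26.9 36.9] 83.6
red 372 42.0 all [ 448.8 -176.1] [40.6 36.7] 69.3 top 84 [ 448.7 -176.4] [30.4 36.4] 68.7
orange 350 24.3 all [344.1  62.5] [78.6 25.9] 89.3 top 66 [340.3  79.1] [46.9 19.1] 78.8
tray [443 211  60 120] [ 438.9 -309.8] [118.1 240.1] 85.8465576171875
tray [141 230  70  85] [453.  298.2] [124.9 161.7] 80.93800354003906
```

{"fn": "step_arm", "kwargs": {
  "steps": [
    {"yaw": -7.1,"z": 0.15},
    {"yaw": -7.1,"z": 0.15},
    {"yaw": -7.1,"z": 0.15},
    {"yaw": -7.1,"z": 0.15},
    {"yaw": -7.1,"z": 0.15},
    {"yaw": -7.1,"z": 0.15},
    {"yaw": -7.1,"z": 0.15},
    {"yaw": -7.1,"z": 0.15},
    {"yaw": -7.1,"z": 0.15},
    {"yaw": -7.1,"z": 0.15},
    {"yaw": -7.1,"z": 0.15},
    {"yaw": -7.1,"z": 0.15},
    {"yaw": -7.1,"z": 0.15},
    {"yaw": -7.1,"z": 0.15},
    {"yaw": -7.1,"z": 0.15},
    {"yaw": -7.1,"z": 0.15},
    {"yaw": -7.1,"z": 0.15},
    {"yaw": -7.1,"z": 0.15},
    {"yaw": -7.1,"z": 0.15},
    {"yaw": -7.1,"z": 0.15}
  ],
  "grip_force": 40
}}

```text
validation failed for argument at $.st...
```

```bash
cat >> h.py <<'E'
def go(x,y,z,phi=None):
    "print current state and the move: yaw first, then tool shift in units, with row counts"
    o=ctrl.get_obs(); p=o['eef_pos'];w,a,b,c=o['orientation']
    f=np.degrees(np.arctan2(2*(a*b+w*c),1-2*(b*b+c*c)))%360
    print('t %.2f'%o['time'],p.round(1),'phi %.1f'%f,'w %.1f'%o['width'],'gf',o['grasp_force'],'F',o['ft_force'].round(1),'j',o['joints'].round(2))
    if phi is None: phi=f
    yaw=-(phi-f); yaw=(yaw+180)%360-180
    r=np.radians(phi); d=np.array([x,y,z])-p
    t=np.array([d[0]*np.cos(r)+d[1]*np.sin(r),d[0]*np.sin(r)-d[1]*np.cos(r),-d[2]])/40
    print('yaw %.1f'%yaw,'shift',t.round(2),'xy rows %.1f'%np.hypot(t[0],t[1]))
E
python3 -c "
from h import *
go(668.3,63.7,275,180)"
```

```text
t 0.10 [ 192.6 -488.2  404.1] phi 21.5 w 85.6 gf 0.0 F [ 0.7 -0.4 -0.4] j [-1.19  0.24 -0.01  1.32  0.    1.57]
yaw -158.5 shift [-11.89  13.8    3.23] xy rows 18.2
```

{"fn": "step_arm", "kwargs": {
  "steps": [
    {"hand": 0,"x": 0,"y": 0,"z": 0.15,"yaw": -7.1}
  ],
  "grip_force": 40
}}

```text
time: 0.18
eef_pos: [192.7, -488.5, 399.1]
orientation: [0.0, 0.969, 0.246, 0.0]
ft_force: [-0.5, -0.4, -0.2]
width: 85.4
grasp_force: 0.0
```

{"fn": "step_arm", "kwargs": {
  "steps": [
    {"hand": 0,"x": 0,"y": 0,"z": 0.15,"yaw": -7.1},
    {"hand": 0,"x": 0,"y": 0,"z": 0.15,"yaw": -7.1},
    {"hand": 0,"x": 0,"y": 0,"z": 0.15,"yaw": -7.1},
    {"hand": 0,"x": 0,"y": 0,"z": 0.15,"yaw": -7.1},
    {"hand": 0,"x": 0,"y": 0,"z": 0.15,"yaw": -7.1},
    {"hand": 0,"x": 0,"y": 0,"z": 0.15,"yaw": -7.1},
    {"hand": 0,"x": 0,"y": 0,"z": 0.15,"yaw": -7.1},
    {"hand": 0,"x": 0,"y": 0,"z": 0.15,"yaw": -7.1},
    {"hand": 0,"x": 0,"y": 0,"z": 0.15,"yaw": -7.1},
    {"hand": 0,"x": 0,"y": 0,"z": 0.15,"yaw": -7.1},
    {"hand": 0,"x": 0,"y": 0,"z": 0.15,"yaw": -7.1},
    {"hand": 0,"x": 0,"y": 0,"z": 0.15,"yaw": -7.1},
    {"hand": 0,"x": 0,"y": 0,"z": 0.15,"yaw": -7.1},
    {"hand": 0,"x": 0,"y": 0,"z": 0.15,"yaw": -7.1},
    {"hand": 0,"x": 0,"y": 0,"z": 0.15,"yaw": -7.1},
    {"hand": 0,"x": 0,"y": 0,"z": 0.15,"yaw": -7.1},
    {"hand": 0,"x": 0,"y": 0,"z": 0.15,"yaw": -7.1},
    {"hand": 0,"x": 0,"y": 0,"z": 0.15,"yaw": -7.1},
    {"hand": 0,"x": 0,"y": 0,"z": 0.15,"yaw": -7.1},
    {"hand": 0,"x": 0,"y": 0,"z": 0.15,"yaw": -7.1}
  ]
}}

```text
time: 1.85
eef_pos: [192.6, -488.2, 278.1]
orientation: [-0.0, 0.079, 0.997, 0.0]
ft_force: [0.0, 0.5, 0.3]
width: 85.4
grasp_force: 0.0
```

```bash
python3 -c "
from h import *
go(668.3,63.7,275,180)"
```

```text
t 1.85 [ 192.6 -488.2  278.1] phi 171.0 w 85.4 gf 0.0 F [0.  0.5 0.3] j [-1.19  0.31 -0.25  1.01  0.   -1.04]
yaw -9.0 shift [-11.89  13.8    0.08] xy rows 18.2
```

{"fn": "step_arm", "kwargs": {
  "steps": [
    {"hand": 0,"x": 0,"y": 0,"z": 0,"yaw": -4.5},
    {"hand": 0,"x": 0,"y": 0,"z": 0,"yaw": -4.5},
    {"hand": 0,"x": -0.66,"y": 0.75,"z": 0,"yaw": 0},
    {"hand": 0,"x": -0.66,"y": 0.75,"z": 0,"yaw": 0},
    {"hand": 0,"x": -0.66,"y": 0.75,"z": 0,"yaw": 0},
    {"hand": 0,"x": -0.66,"y": 0.75,"z": 0,"yaw": 0},
    {"hand": 0,"x": -0.66,"y": 0.75,"z": 0,"yaw": 0},
    {"hand": 0,"x": -0.66,"y": 0.75,"z": 0,"yaw": 0},
    {"hand": 0,"x": -0.66,"y": 0.75,"z": 0,"yaw": 0},
    {"hand": 0,"x": -0.66,"y": 0.75,"z": 0,"yaw": 0},
    {"hand": 0,"x": -0.66,"y": 0.75,"z": 0,"yaw": 0},
    {"hand": 0,"x": -0.66,"y": 0.75,"z": 0,"yaw": 0},
    {"hand": 0,"x": -0.66,"y": 0.75,"z": 0,"yaw": 0},
    {"hand": 0,"x": -0.66,"y": 0.75,"z": 0,"yaw": 0},
    {"hand": 0,"x": -0.66,"y": 0.75,"z": 0,"yaw": 0},
    {"hand": 0,"x": -0.66,"y": 0.75,"z": 0,"yaw": 0},
    {"hand": 0,"x": -0.66,"y": 0.75,"z": 0,"yaw": 0},
    {"hand": 0,"x": -0.66,"y": 0.75,"z": 0,"yaw": 0}
  ]
}}

```text
time: 3.35
eef_pos: [619.1, -9.2, 278.3]
orientation: [-0.0, 0.003, 1.0, 0.0]
ft_force: [0.8, -1.0, 0.1]
width: 85.3
grasp_force: 0.0
```

```bash
python3 -c "
from h import *
go(668.3,63.7,178,180)"
```

```text
t 3.35 [619.1  -9.2 278.3] phi 179.6 w 85.3 gf 0.0 F [ 0.8 -1.   0.1] j [-0.01  0.46 -0.01  1.1   0.   -0.01]
yaw -0.4 shift [-1.23  1.82  2.51] xy rows 2.2
```

{"fn": "step_arm", "kwargs": {
  "steps": [
    {"hand": 0,"x": -0.31,"y": 0.45,"z": 0,"yaw": 0},
    {"hand": 0,"x": -0.31,"y": 0.45,"z": 0,"yaw": 0},
    {"hand": 0,"x": -0.31,"y": 0.46,"z": 0,"yaw": 0},
    {"hand": 0,"x": -0.31,"y": 0.46,"z": 0,"yaw": 0},
    {"hand": 0,"x": 0,"y": 0,"z": 0.6,"yaw": 0},
    {"hand": 0,"x": 0,"y": 0,"z": 0.6,"yaw": 0},
    {"hand": 0,"x": 0,"y": 0,"z": 0.6,"yaw": 0},
    {"hand": 0,"x": 0,"y": 0,"z": 0.4,"yaw": 0},
    {"hand": 0,"x": 0,"y": 0,"z": 0.3,"yaw": 0},
    {"hand": 0,"x": 0,"y": 0,"z": 0,"yaw": 0},
    {"hand": 255,"x": 0,"y": 0,"z": 0,"yaw": 0},
    {"hand": 255,"x": 0,"y": 0,"z": 0,"yaw": 0},
    {"hand": 255,"x": 0,"y": 0,"z": 0,"yaw": 0},
    {"hand": 255,"x": 0,"y": 0,"z": 0,"yaw": 0},
    {"hand": 255,"x": 0,"y": 0,"z": 0,"yaw": 0},
    {"hand": 255,"x": 0,"y": 0,"z": 0,"yaw": 0},
    {"hand": 255,"x": 0,"y": 0,"z": 0,"yaw": 0},
    {"hand": 255,"x": 0,"y": 0,"z": 0,"yaw": 0}
  ]
}}

```text
time: 4.85
eef_pos: [668.8, 61.6, 180.7]
orientation: [0.001, 0.003, 1.0, 0.0]
ft_force: [0.1, 0.8, 5.6]
width: 49.5
grasp_force: 41.8
```

```bash
python3 -c "
from h import *
go(668.3,63.7,178,180)"
```

```text
t 4.85 [668.8  61.6 180.7] phi 179.6 w 49.5 gf 41.769074108451605 F [0.1 0.8 5.6] j [0.09 0.62 0.01 0.95 0.   0.1 ]
yaw -0.4 shift [0.01 0.05 0.07] xy rows 0.1
```

{"fn": "step_arm", "kwargs": {
  "steps": [
    {"hand": 255,"x": 0,"y": 0,"z": -0.4,"yaw": 0},
    {"hand": 255,"x": 0,"y": 0,"z": -0.7,"yaw": 0},
    {"hand": 255,"x": 0,"y": 0,"z": -0.7,"yaw": 0},
    {"hand": 255,"x": 0,"y": 0,"z": -0.6,"yaw": 0},
    {"hand": 255,"x": 0,"y": 0,"z": 0,"yaw": 0}
  ]
}}

```text
time: 5.27
eef_pos: [669.5, 61.5, 280.9]
orientation: [0.004, 0.003, 1.0, 0.0]
ft_force: [1.5, 0.5, -1.4]
width: 49.6
grasp_force: 42.8
```

```bash
python3 -c "
from h import *
go(517.7,-315.6,275,176)
grab('wrist','w1.png')"
```

```text
t 5.27 [669.5  61.5 280.9] phi 179.6 w 49.6 gf 42.7796340174973 F [ 1.5  0.5 -1.4] j [ 0.09  0.54  0.14  1.16 -0.    0.1 ]
yaw 3.6 shift [ 3.13 -9.67  0.15] xy rows 10.2
```

View pics/w1.png

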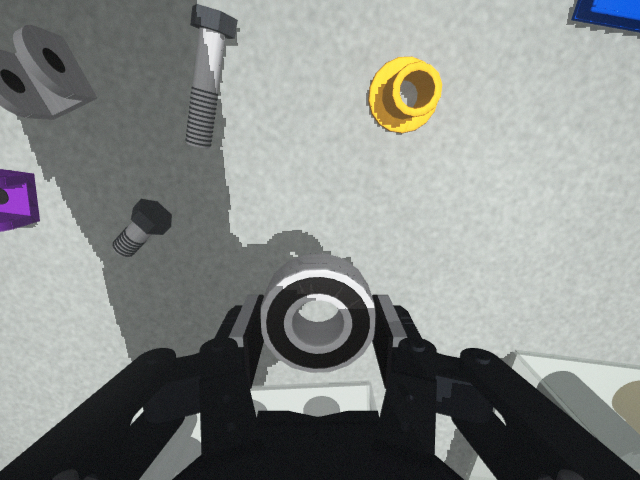

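The bearing is held level at (318,322). Next it goes to tray3's far pocket.

{"fn": "step_arm", "kwargs": {
  "steps": [
    {"hand": 255,"x": 0,"y": 0,"z": 0,"yaw": 3.6},
    {"hand": 255,"x": 0.26,"y": -0.8,"z": 0,"yaw": 0},
    {"hand": 255,"x": 0.26,"y": -0.8,"z": 0,"yaw": 0},
    {"hand": 255,"x": 0.26,"y": -0.8,"z": 0,"yaw": 0},
    {"hand": 255,"x": 0.26,"y": -0.8,"z": 0,"yaw": 0},
    {"hand": 255,"x": 0.26,"y": -0.8,"z": 0,"yaw": 0},
    {"hand": 255,"x": 0.26,"y": -0.8,"z": 0,"yaw": 0},
    {"hand": 255,"x": 0.26,"y": -0.8,"z": 0,"yaw": 0},
    {"hand": 255,"x": 0.26,"y": -0.8,"z": 0,"yaw": 0},
    {"hand": 255,"x": 0.26,"y": -0.8,"z": 0,"yaw": 0},
    {"hand": 255,"x": 0.26,"y": -0.8,"z": 0,"yaw": 0},
    {"hand": 255,"x": 0.26,"y": -0.8,"z": 0,"yaw": 0},
    {"hand": 255,"x": 0.26,"y": -0.8,"z": 0,"yaw": 0},
    {"hand": 255,"x": 0,"y": 0,"z": 0,"yaw": 0}
  ]
}}

```text
time: 6.48
eef_pos: [514.7, -317.5, 273.6]
orientation: [-0.001, 0.037, 0.999, -0.001]
ft_force: [0.7, 0.4, -2.0]
width: 49.7
grasp_force: 42.9
```

```bash
python3 -c "
from h import *
go(517.7,-315.6,185,176)
im,d,P,k,T=grab('wrist','w2.png')"
```

```text
t 6.48 [ 514.7 -317.5  273.6] phi 175.8 w 49.7 gf 42.88466161116958 F [ 0.7  0.4 -2. ] j [-0.55  0.44 -0.05  1.08 -0.   -0.48]
yaw -0.2 shift [-0.07  0.05  2.22] xy rows 0.1
```

View pics/w2.png

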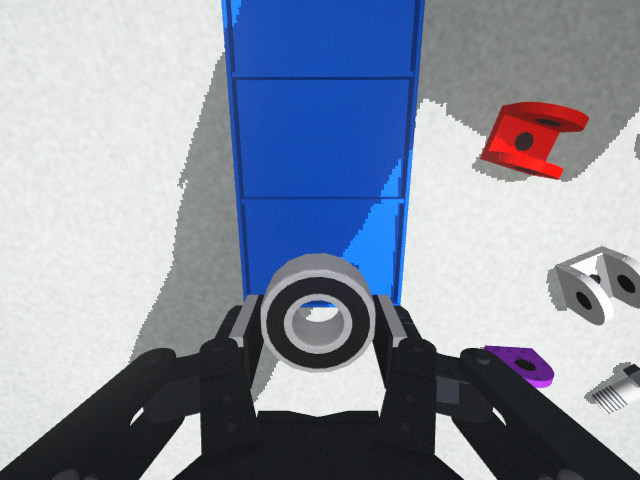

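```bash
python3 -c "
from h import *
im,d,P,k,T=grab('wrist')
for u,v in [(320,199),(323,78),(251,298),(397,298),(240,180),(409,180)]: print(u,v,P[v,u].round(1))"
```

```text
320 199 [ 476.3 -311.2   14.1]
323 78 [ 399.7 -303.6    3.5]
251 298 [ 500.3 -343.7  111.5]
397 298 [ 554.1 -259.4   16.7]
240 180 [ 460.5 -366.5    3.7]
409 180 [ 4.699e+02 -2.466e+02 -4.000e-01]
```

{"fn": "step_arm", "kwargs": {
  "steps": [
    {"hand": 255,"x": 0,"y": 0.05,"z": 0.6,"yaw": 0},
    {"hand": 255,"x": 0,"y": 0,"z": 0.6,"yaw": 0},
    {"hand": 255,"x": 0,"y": 0,"z": 0.6,"yaw": 0},
    {"hand": 255,"x": 0,"y": 0,"z": 0.3,"yaw": 0},
    {"hand": 255,"x": 0,"y": 0,"z": 0.1,"yaw": 0},
    {"hand": 255,"x": 0,"y": 0,"z": 0,"yaw": 0},
    {"hand": 255,"x": 0,"y": 0,"z": 0,"yaw": 0}
  ]
}}

```text
time: 7.17
eef_pos: [517.7, -310.5, 187.0]
orientation: [0.0, 0.034, 0.999, 0.0]
ft_force: [-0.0, 0.5, -2.1]
width: 49.5
grasp_force: 42.9
```

```bash
python3 -c "
from h import *
go(517.7,-315.6,184,176)"
```

```text
t 7.17 [ 517.7 -310.5  187. ] phi 176.1 w 49.5 gf 42.88958217948675 F [-0.   0.5 -2.1] j [-0.54  0.52 -0.18  0.88  0.   -0.47]
yaw 0.1 shift [-0.01 -0.13  0.08] xy rows 0.1
```

{"fn": "step_arm", "kwargs": {
  "steps": [
    {"hand": 255,"x": 0,"y": 0,"z": 0.05,"yaw": 0},
    {"hand": 255,"x": 0,"y": 0,"z": 0.03,"yaw": 0},
    {"hand": 255,"x": 0,"y": 0,"z": 0,"yaw": 0},
    {"hand": 55,"x": 0,"y": 0,"z": 0,"yaw": 0},
    {"hand": 55,"x": 0,"y": 0,"z": 0,"yaw": 0},
    {"hand": 55,"x": 0,"y": 0,"z": 0,"yaw": 0},
    {"hand": 55,"x": 0,"y": 0,"z": 0,"yaw": 0},
    {"hand": 55,"x": 0,"y": 0,"z": -0.3,"yaw": 0},
    {"hand": 55,"x": 0,"y": 0,"z": -0.6,"yaw": 0},
    {"hand": 55,"x": 0,"y": 0,"z": -0.7,"yaw": 0},
    {"hand": 55,"x": 0,"y": 0,"z": -0.7,"yaw": 0}
  ]
}}

```text
time: 8.08
eef_pos: [517.0, -310.9, 276.2]
orientation: [-0.0, 0.035, 0.999, 0.0]
ft_force: [0.3, -0.6, 0.2]
width: 67.0
grasp_force: 0.0
```

```bash
python3 -c "
from h import *
go(567.5,119,275)"
```

```text
t 8.08 [ 517.  -310.9  276.2] phi 176.0 w 67.0 gf 0.0 F [ 0.3 -0.6  0.2] j [-0.54  0.44 -0.05  1.08  0.   -0.47]
yaw 0.0 shift [-0.51 10.81  0.03] xy rows 10.8
```

{"fn": "step_arm", "kwargs": {
  "steps": [
    {"hand": 55,"x": -0.04,"y": 0.9,"z": 0,"yaw": 0},
    {"hand": 55,"x": -0.04,"y": 0.9,"z": 0,"yaw": 0},
    {"hand": 55,"x": -0.04,"y": 0.9,"z": 0,"yaw": 0},
    {"hand": 55,"x": -0.04,"y": 0.9,"z": 0,"yaw": 0},
    {"hand": 55,"x": -0.04,"y": 0.9,"z": 0,"yaw": 0},
    {"hand": 55,"x": -0.04,"y": 0.9,"z": 0,"yaw": 0},
    {"hand": 55,"x": -0.04,"y": 0.9,"z": 0,"yaw": 0},
    {"hand": 55,"x": -0.04,"y": 0.9,"z": 0,"yaw": 0},
    {"hand": 55,"x": -0.04,"y": 0.9,"z": 0,"yaw": 0},
    {"hand": 55,"x": -0.04,"y": 0.9,"z": 0,"yaw": 0},
    {"hand": 55,"x": -0.04,"y": 0.9,"z": 0,"yaw": 0},
    {"hand": 55,"x": -0.04,"y": 0.9,"z": 0,"yaw": 0},
    {"hand": 55,"x": 0,"y": 0,"z": 0,"yaw": 0},
    {"hand": 55,"x": 0,"y": 0,"z": 0,"yaw": 0}
  ]
}}

```text
time: 9.25
eef_pos: [566.3, 120.5, 275.5]
orientation: [0.0, 0.033, 0.999, 0.0]
ft_force: [-0.2, -0.7, -0.4]
width: 66.9
grasp_force: 0.0
```

```bash
python3 -c "
from h import *
go(567.5,119,190)
im,d,P,k,T=grab('top'); w=P[130:350,400:540]; q=P[215:330,440:505]; m=q[...,2]>19; print('tall in tray',m.sum(),np.nanmean(q[m],0).round(1),np.nanpercentile(q[m][:,2],90))"
```

```text
t 9.25 [566.3 120.5 275.5] phi 176.2 w 66.9 gf 0.0 F [-0.2 -0.7 -0.4] j [ 0.21  0.4  -0.12  1.05  0.    0.28]
yaw 0.0 shift [-0.03 -0.04  2.14] xy rows 0.0
tall in tray 439 [ 513.  -311.1   24.8] 27.34332269225563
```

{"fn": "step_arm", "kwargs": {
  "steps": [
    {"hand": 55,"x": -0.02,"y": -0.04,"z": 0.6,"yaw": 0},
    {"hand": 55,"x": 0,"y": 0,"z": 0.6,"yaw": 0},
    {"hand": 55,"x": 0,"y": 0,"z": 0.6,"yaw": 0},
    {"hand": 55,"x": 0,"y": 0,"z": 0.4,"yaw": 0},
    {"hand": 55,"x": 0,"y": 0,"z": 0,"yaw": 0},
    {"hand": 55,"x": 0,"y": 0,"z": 0,"yaw": 0},
    {"hand": 255,"x": 0,"y": 0,"z": 0,"yaw": 0},
    {"hand": 255,"x": 0,"y": 0,"z": 0,"yaw": 0},
    {"hand": 255,"x": 0,"y": 0,"z": 0,"yaw": 0},
    {"hand": 255,"x": 0,"y": 0,"z": 0,"yaw": 0},
    {"hand": 255,"x": 0,"y": 0,"z": 0,"yaw": 0},
    {"hand": 255,"x": 0,"y": 0,"z": 0,"yaw": 0},
    {"hand": 255,"x": 0,"y": 0,"z": 0,"yaw": 0}
  ]
}}

```text
time: 10.38
eef_pos: [567.6, 117.0, 189.1]
orientation: [0.001, 0.035, 0.999, 0.0]
ft_force: [-0.5, -1.3, 5.9]
width: 28.1
grasp_force: 39.2
```

{"fn": "step_arm", "kwargs": {
  "steps": [
    {"hand": 255,"x": 0,"y": 0,"z": 0,"yaw": 0},
    {"hand": 255,"x": 0,"y": 0,"z": -0.3,"yaw": 0},
    {"hand": 255,"x": 0,"y": 0,"z": -0.6,"yaw": 0},
    {"hand": 255,"x": 0,"y": 0,"z": -0.7,"yaw": 0},
    {"hand": 255,"x": 0,"y": 0,"z": -0.7,"yaw": 0},
    {"hand": 255,"x": 0,"y": 0,"z": 0,"yaw": 0},
    {"hand": 255,"x": 0,"y": 0,"z": 0,"yaw": 0}
  ]
}}

```text
time: 10.97
eef_pos: [567.6, 117.1, 281.6]
orientation: [0.002, 0.035, 0.999, 0.001]
ft_force: [0.0, -0.1, -2.2]
width: 28.8
grasp_force: 39.9
```

```bash
python3 -c "
from h import *
go(438,-310,283)"
```

```text
t 10.97 [567.6 117.1 281.6] phi 176.0 w 28.8 gf 39.87584050744772 F [ 0.  -0.1 -2.2] j [ 0.2   0.39 -0.11  1.06  0.    0.27]
yaw 0.0 shift [  2.49 -10.88  -0.04] xy rows 11.2
```

{"fn": "step_arm", "kwargs": {
  "steps": [
    {"hand": 255,"x": 0.19,"y": -0.83,"z": 0,"yaw": 0},
    {"hand": 255,"x": 0.19,"y": -0.83,"z": 0,"yaw": 0},
    {"hand": 255,"x": 0.19,"y": -0.83,"z": 0,"yaw": 0},
    {"hand": 255,"x": 0.19,"y": -0.83,"z": 0,"yaw": 0},
    {"hand": 255,"x": 0.19,"y": -0.83,"z": 0,"yaw": 0},
    {"hand": 255,"x": 0.19,"y": -0.83,"z": 0,"yaw": 0},
    {"hand": 255,"x": 0.19,"y": -0.83,"z": 0,"yaw": 0},
    {"hand": 255,"x": 0.19,"y": -0.83,"z": 0,"yaw": 0},
    {"hand": 255,"x": 0.19,"y": -0.83,"z": 0,"yaw": 0},
    {"hand": 255,"x": 0.19,"y": -0.83,"z": 0,"yaw": 0},
    {"hand": 255,"x": 0.19,"y": -0.83,"z": 0,"yaw": 0},
    {"hand": 255,"x": 0.19,"y": -0.83,"z": 0,"yaw": 0},
    {"hand": 255,"x": 0.19,"y": -0.83,"z": 0,"yaw": 0},
    {"hand": 255,"x": 0,"y": 0,"z": 0,"yaw": 0},
    {"hand": 255,"x": 0,"y": 0,"z": 0,"yaw": 0}
  ]
}}

```text
time: 12.22
eef_pos: [437.5, -308.1, 278.3]
orientation: [-0.001, 0.036, 0.999, 0.001]
ft_force: [0.6, 0.2, -1.8]
width: 28.6
grasp_force: 40.1
```

```bash
python3 -c "
from h import *
go(438,-310,192)"
```

```text
t 12.22 [ 437.5 -308.1  278.3] phi 175.8 w 28.6 gf 40.14281664043665 F [ 0.6  0.2 -1.8] j [-0.61  0.33 -0.22  1.02  0.   -0.54]
yaw 0.0 shift [-0.02 -0.05  2.16] xy rows 0.0
```

{"fn": "step_arm", "kwargs": {
  "steps": [
    {"hand": 255,"x": 0,"y": 0,"z": 0.6,"yaw": 0},
    {"hand": 255,"x": 0,"y": 0,"z": 0.6,"yaw": 0},
    {"hand": 255,"x": 0,"y": 0,"z": 0.6,"yaw": 0},
    {"hand": 255,"x": 0,"y": 0,"z": 0.25,"yaw": 0},
    {"hand": 255,"x": 0,"y": 0,"z": 0.05,"yaw": 0},
    {"hand": 255,"x": 0,"y": 0,"z": 0.03,"yaw": 0},
    {"hand": 255,"x": 0,"y": 0,"z": 0,"yaw": 0},
    {"hand": 255,"x": 0,"y": 0,"z": 0,"yaw": 0}
  ]
}}

```text
time: 12.88
eef_pos: [439.2, -306.8, 195.4]
orientation: [0.001, 0.034, 0.999, -0.0]
ft_force: [-0.3, -0.2, -1.6]
width: 28.4
grasp_force: 40.2
```

Go down 3 mm more, then release and retreat.

{"fn": "step_arm", "kwargs": {
  "steps": [
    {"hand": 255,"x": 0,"y": 0,"z": 0.04,"yaw": 0},
    {"hand": 255,"x": 0,"y": 0,"z": 0.03,"yaw": 0},
    {"hand": 255,"x": 0,"y": 0,"z": 0,"yaw": 0},
    {"hand": 100,"x": 0,"y": 0,"z": 0,"yaw": 0},
    {"hand": 100,"x": 0,"y": 0,"z": 0,"yaw": 0},
    {"hand": 100,"x": 0,"y": 0,"z": 0,"yaw": 0},
    {"hand": 100,"x": 0,"y": 0,"z": 0,"yaw": 0},
    {"hand": 100,"x": 0,"y": 0,"z": -0.3,"yaw": 0},
    {"hand": 100,"x": 0,"y": 0,"z": -0.6,"yaw": 0},
    {"hand": 100,"x": 0,"y": 0,"z": -0.7,"yaw": 0},
    {"hand": 100,"x": 0,"y": 0,"z": -0.6,"yaw": 0},
    {"hand": 100,"x": 0,"y": 0,"z": 0,"yaw": 0}
  ]
}}

```text
time: 13.88
eef_pos: [439.7, -307.5, 283.9]
orientation: [0.003, 0.035, 0.999, -0.002]
ft_force: [1.0, -1.2, 0.6]
width: 51.9
grasp_force: 0.0
```

```bash
python3 -c "
from h import *
go(556.4,-8,278,168.7)"
```

```text
t 13.88 [ 439.7 -307.5  283.9] phi 176.0 w 51.9 gf 0.0 F [ 1.  -1.2  0.6] j [-0.61  0.32 -0.22  1.03  0.   -0.54]
yaw 7.3 shift [-1.39  7.92  0.15] xy rows 8.0
```

{"fn": "step_arm", "kwargs": {
  "steps": [
    {"hand": 100,"x": 0,"y": 0,"z": 0,"yaw": 7.1},
    {"hand": 100,"x": -0.15,"y": 0.88,"z": 0,"yaw": 0},
    {"hand": 100,"x": -0.15,"y": 0.88,"z": 0,"yaw": 0},
    {"hand": 100,"x": -0.15,"y": 0.88,"z": 0,"yaw": 0},
    {"hand": 100,"x": -0.15,"y": 0.88,"z": 0,"yaw": 0},
    {"hand": 100,"x": -0.15,"y": 0.88,"z": 0,"yaw": 0},
    {"hand": 100,"x": -0.15,"y": 0.88,"z": 0,"yaw": 0},
    {"hand": 100,"x": -0.15,"y": 0.88,"z": 0,"yaw": 0},
    {"hand": 100,"x": -0.15,"y": 0.88,"z": 0,"yaw": 0},
    {"hand": 100,"x": -0.15,"y": 0.88,"z": 0,"yaw": 0},
    {"hand": 100,"x": 0,"y": 0,"z": 0,"yaw": 0},
    {"hand": 100,"x": 0,"y": 0,"z": 0,"yaw": 0},
    {"hand": 100,"x": 0,"y": 0,"z": 0,"yaw": 0}
  ]
}}

```text
time: 14.97
eef_pos: [552.1, -6.2, 279.0]
orientation: [-0.001, 0.096, 0.995, -0.0]
ft_force: [0.2, -0.5, 0.3]
width: 52.2
grasp_force: 0.0
```

```bash
python3 -c "
from h import *
go(556.4,-8,177,168.7)
grab('wrist','w3.png')"
```

```text
t 14.97 [552.1  -6.2 279. ] phi 169.0 w 52.2 gf 0.0 F [ 0.2 -0.5  0.3] j [-0.01  0.35 -0.18  1.04 -0.    0.18]
yaw 0.3 shift [-0.11 -0.02  2.55] xy rows 0.1
```

View pics/w3.png

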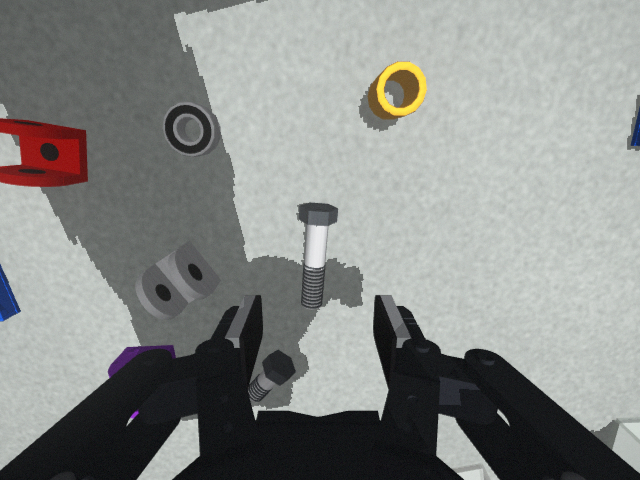

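The bolt lines up with the jaws, with its head at (318,213) and tip at (312,305). Descend and grip.

{"fn": "step_arm", "kwargs": {
  "steps": [
    {"hand": 100,"x": -0.11,"y": -0.02,"z": 0.6,"yaw": 0},
    {"hand": 100,"x": 0,"y": 0,"z": 0.6,"yaw": 0},
    {"hand": 100,"x": 0,"y": 0,"z": 0.6,"yaw": 0},
    {"hand": 100,"x": 0,"y": 0,"z": 0.5,"yaw": 0},
    {"hand": 100,"x": 0,"y": 0,"z": 0.22,"yaw": 0},
    {"hand": 100,"x": 0,"y": 0,"z": 0,"yaw": 0},
    {"hand": 100,"x": 0,"y": 0,"z": 0,"yaw": 0},
    {"hand": 255,"x": 0,"y": 0,"z": 0,"yaw": 0},
    {"hand": 255,"x": 0,"y": 0,"z": 0,"yaw": 0},
    {"hand": 255,"x": 0,"y": 0,"z": 0,"yaw": 0},
    {"hand": 255,"x": 0,"y": 0,"z": 0,"yaw": 0},
    {"hand": 255,"x": 0,"y": 0,"z": 0,"yaw": 0},
    {"hand": 255,"x": 0,"y": 0,"z": 0,"yaw": 0},
    {"hand": 255,"x": 0,"y": 0,"z": 0,"yaw": 0}
  ]
}}

```text
time: 16.18
eef_pos: [557.1, -7.8, 179.9]
orientation: [0.001, 0.096, 0.995, 0.0]
ft_force: [0.1, -0.8, 5.3]
width: 14.4
grasp_force: 38.8
```

{"fn": "step_arm", "kwargs": {
  "steps": [
    {"hand": 255,"x": 0,"y": 0,"z": -0.3,"yaw": 0},
    {"hand": 255,"x": 0,"y": 0,"z": -0.6,"yaw": 0},
    {"hand": 255,"x": 0,"y": 0,"z": -0.7,"yaw": 0},
    {"hand": 255,"x": 0,"y": 0,"z": -0.8,"yaw": 0},
    {"hand": 255,"x": 0,"y": 0,"z": -0.1,"yaw": 7.1},
    {"hand": 255,"x": 0,"y": 0,"z": 0,"yaw": 7.1},
    {"hand": 255,"x": 0,"y": 0,"z": 0,"yaw": 7.1},
    {"hand": 255,"x": 0,"y": 0,"z": 0,"yaw": 7.1},
    {"hand": 255,"x": 0,"y": 0,"z": 0,"yaw": 7.1},
    {"hand": 255,"x": 0,"y": 0,"z": 0,"yaw": 7.1},
    {"hand": 255,"x": 0,"y": 0,"z": 0,"yaw": 7.1},
    {"hand": 255,"x": 0,"y": 0,"z": 0,"yaw": 7.1},
    {"hand": 255,"x": 0,"y": 0,"z": 0,"yaw": 7.1},
    {"hand": 255,"x": 0,"y": 0,"z": 0,"yaw": 7.1},
    {"hand": 255,"x": 0,"y": 0,"z": 0,"yaw": 7.1},
    {"hand": 255,"x": 0,"y": 0,"z": 0,"yaw": 5},
    {"hand": 255,"x": 0,"y": 0,"z": 0,"yaw": 0}
  ]
}}

```text
time: 17.6
eef_pos: [556.4, -7.8, 278.9]
orientation: [-0.0, 0.734, 0.68, 0.0]
ft_force: [0.3, -0.9, -1.3]
width: 14.1
grasp_force: 39.3
```

```bash
python3 -c "
from h import *
go(360,-304.2,278,86)"
```

```text
t 17.60 [556.4  -7.8 278.9] phi 85.6 w 14.1 gf 39.30898904800415 F [ 0.3 -0.9 -1.3] j [-0.01  0.36 -0.17  1.04  0.    1.63]
yaw -0.4 shift [-7.74 -4.38  0.02] xy rows 8.9
```

{"fn": "step_arm", "kwargs": {
  "steps": [
    {"hand": 255,"x": -0.77,"y": -0.44,"z": 0,"yaw": 0},
    {"hand": 255,"x": -0.77,"y": -0.44,"z": 0,"yaw": 0},
    {"hand": 255,"x": -0.77,"y": -0.44,"z": 0,"yaw": 0},
    {"hand": 255,"x": -0.77,"y": -0.44,"z": 0,"yaw": 0},
    {"hand": 255,"x": -0.77,"y": -0.44,"z": 0,"yaw": 0},
    {"hand": 255,"x": -0.77,"y": -0.44,"z": 0,"yaw": 0},
    {"hand": 255,"x": -0.77,"y": -0.44,"z": 0,"yaw": 0},
    {"hand": 255,"x": -0.77,"y": -0.44,"z": 0,"yaw": 0},
    {"hand": 255,"x": -0.77,"y": -0.44,"z": 0,"yaw": 0},
    {"hand": 255,"x": -0.77,"y": -0.44,"z": 0,"yaw": 0},
    {"hand": 255,"x": 0,"y": 0,"z": 0,"yaw": 0},
    {"hand": 255,"x": 0,"y": 0,"z": 0,"yaw": 0},
    {"hand": 255,"x": 0,"y": 0,"z": 0,"yaw": 0}
  ]
}}

```text
time: 18.68
eef_pos: [358.5, -302.2, 278.8]
orientation: [-0.0, 0.732, 0.681, 0.0]
ft_force: [0.0, -0.6, -1.5]
width: 14.3
grasp_force: 39.4
```

```bash
python3 -c "
from h import *
go(360,-304.2,183.3)
grab('wrist','w4.png')"
```

```text
t 18.68 [ 358.5 -302.2  278.8] phi 85.9 w 14.3 gf 39.41853046417236 F [ 0.  -0.6 -1.5] j [-0.7   0.22 -0.37  0.97  0.    0.94]
yaw 0.0 shift [-0.05  0.04  2.39] xy rows 0.1
```

View pics/w4.png

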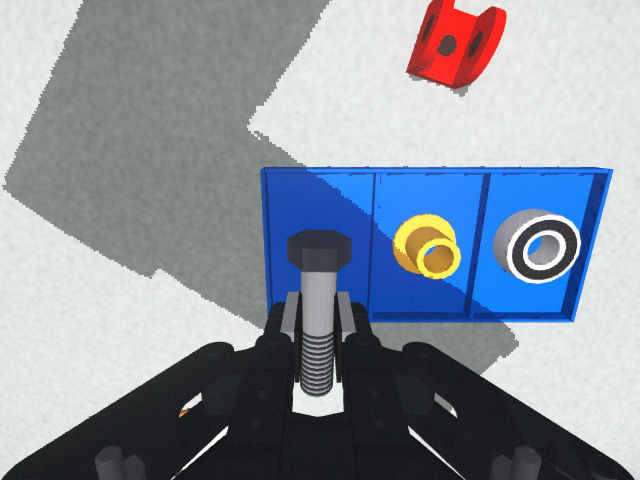

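The bushing and large bearing sit upright in their pockets, and the bolt is over the near pocket. Lower and release.

{"fn": "step_arm", "kwargs": {
  "steps": [
    {"hand": 255,"x": -0.03,"y": 0.03,"z": 0.6,"yaw": 0},
    {"hand": 255,"x": 0,"y": 0,"z": 0.6,"yaw": 0},
    {"hand": 255,"x": 0,"y": 0,"z": 0.6,"yaw": 0},
    {"hand": 255,"x": 0,"y": 0,"z": 0.4,"yaw": 0},
    {"hand": 255,"x": 0,"y": 0,"z": 0.1,"yaw": 0},
    {"hand": 255,"x": 0,"y": 0,"z": 0.05,"yaw": 0},
    {"hand": 255,"x": 0,"y": 0,"z": 0,"yaw": 0},
    {"hand": 255,"x": 0,"y": 0,"z": 0,"yaw": 0},
    {"hand": 255,"x": 0,"y": 0,"z": 0,"yaw": 0}
  ]
}}

```text
time: 19.48
eef_pos: [360.3, -303.7, 185.7]
orientation: [0.001, 0.732, 0.681, 0.0]
ft_force: [-0.4, 0.8, -2.7]
width: 14.2
grasp_force: 39.4
```

{"fn": "step_arm", "kwargs": {
  "steps": [
    {"hand": 255,"x": 0,"y": 0,"z": 0.04,"yaw": 0},
    {"hand": 255,"x": 0,"y": 0,"z": 0.02,"yaw": 0},
    {"hand": 255,"x": 0,"y": 0,"z": 0,"yaw": 0},
    {"hand": 155,"x": 0,"y": 0,"z": 0,"yaw": 0},
    {"hand": 155,"x": 0,"y": 0,"z": 0,"yaw": 0},
    {"hand": 155,"x": 0,"y": 0,"z": 0,"yaw": 0},
    {"hand": 155,"x": 0,"y": 0,"z": 0,"yaw": 0},
    {"hand": 155,"x": 0,"y": 0,"z": -0.3,"yaw": 0},
    {"hand": 155,"x": 0,"y": 0,"z": -0.6,"yaw": 0},
    {"hand": 155,"x": 0,"y": 0,"z": -0.7,"yaw": 0},
    {"hand": 155,"x": 0,"y": 0,"z": -0.7,"yaw": 0},
    {"hand": 60,"x": 0,"y": 0,"z": 0,"yaw": -7.1},
    {"hand": 60,"x": 0,"y": 0,"z": 0,"yaw": -7.1},
    {"hand": 60,"x": 0,"y": 0,"z": 0,"yaw": -7.1},
    {"hand": 60,"x": 0,"y": 0,"z": 0,"yaw": -7.1},
    {"hand": 60,"x": 0,"y": 0,"z": 0,"yaw": -7.1},
    {"hand": 60,"x": 0,"y": 0,"z": 0,"yaw": -7.1},
    {"hand": 60,"x": 0,"y": 0,"z": 0,"yaw": -7.1},
    {"hand": 60,"x": 0,"y": 0,"z": 0,"yaw": -7.1},
    {"hand": 60,"x": 0,"y": 0,"z": 0,"yaw": -7.1}
  ]
}}

```text
time: 21.15
eef_pos: [359.7, -303.5, 274.2]
orientation: [-0.0, 0.258, 0.966, 0.0]
ft_force: [-0.4, 0.1, -0.5]
width: 65.3
grasp_force: 0.0
```

{"fn": "step_arm", "kwargs": {
  "steps": [
    {"hand": 60,"x": 0,"y": 0,"z": 0,"yaw": -7.1},
    {"hand": 60,"x": 0,"y": 0,"z": 0,"yaw": -7.1},
    {"hand": 60,"x": 0,"y": 0,"z": 0,"yaw": -7},
    {"hand": 60,"x": 0,"y": 0,"z": 0,"yaw": 0}
  ]
}}

```text
time: 21.48
eef_pos: [359.7, -303.5, 274.2]
orientation: [-0.0, 0.076, 0.997, 0.0]
ft_force: [-0.7, 0.2, 0.1]
width: 65.4
grasp_force: 0.0
```

```bash
python3 -c "
from h import *
go(453.8,-75.4,278)"
```

```text
t 21.48 [ 359.7 -303.5  274.2] phi 171.3 w 65.4 gf 0.0 F [-0.7  0.2  0.1] j [-0.7   0.23 -0.38  0.96  0.   -0.55]
yaw 0.0 shift [-1.46  5.99 -0.09] xy rows 6.2
```

{"fn": "step_arm", "kwargs": {
  "steps": [
    {"hand": 60,"x": -0.18,"y": 0.75,"z": 0,"yaw": 0},
    {"hand": 60,"x": -0.18,"y": 0.75,"z": 0,"yaw": 0},
    {"hand": 60,"x": -0.18,"y": 0.75,"z": 0,"yaw": 0},
    {"hand": 60,"x": -0.18,"y": 0.75,"z": 0,"yaw": 0},
    {"hand": 60,"x": -0.18,"y": 0.75,"z": 0,"yaw": 0},
    {"hand": 60,"x": -0.18,"y": 0.75,"z": 0,"yaw": 0},
    {"hand": 60,"x": -0.18,"y": 0.75,"z": 0,"yaw": 0},
    {"hand": 60,"x": -0.18,"y": 0.75,"z": 0,"yaw": 0},
    {"hand": 60,"x": 0,"y": 0,"z": 0,"yaw": 0},
    {"hand": 60,"x": 0,"y": 0,"z": 0,"yaw": 0},
    {"hand": 60,"x": 0,"y": 0,"z": 0,"yaw": 0}
  ]
}}

```text
time: 22.4
eef_pos: [454.3, -75.6, 274.2]
orientation: [-0.0, 0.08, 0.997, -0.0]
ft_force: [-0.2, -0.0, 0.4]
width: 65.4
grasp_force: 0.0
```

```bash
python3 -c "
from h import *
go(453.8,-75.4,176)"
```

```text
t 22.40 [454.3 -75.6 274.2] phi 170.8 w 65.4 gf 0.0 F [-0.2 -0.   0.4] j [-0.16  0.22 -0.4   0.96 -0.   -0.  ]
yaw 0.0 shift [0.01 0.   2.45] xy rows 0.0
```

{"fn": "step_arm", "kwargs": {
  "steps": [
    {"hand": 60,"x": 0,"y": 0,"z": 0.6,"yaw": 0},
    {"hand": 60,"x": 0,"y": 0,"z": 0.6,"yaw": 0},
    {"hand": 60,"x": 0,"y": 0,"z": 0.6,"yaw": 0},
    {"hand": 60,"x": 0,"y": 0,"z": 0.4,"yaw": 0},
    {"hand": 60,"x": 0,"y": 0,"z": 0.22,"yaw": 0},
    {"hand": 60,"x": 0,"y": 0,"z": 0,"yaw": 0},
    {"hand": 60,"x": 0,"y": 0,"z": 0,"yaw": 0},
    {"hand": 255,"x": 0,"y": 0,"z": 0,"yaw": 0},
    {"hand": 255,"x": 0,"y": 0,"z": 0,"yaw": 0},
    {"hand": 255,"x": 0,"y": 0,"z": 0,"yaw": 0},
    {"hand": 255,"x": 0,"y": 0,"z": 0,"yaw": 0},
    {"hand": 255,"x": 0,"y": 0,"z": 0,"yaw": 0},
    {"hand": 255,"x": 0,"y": 0,"z": 0,"yaw": 0},
    {"hand": 255,"x": 0,"y": 0,"z": 0,"yaw": 0}
  ]
}}

```text
time: 23.57
eef_pos: [454.9, -75.7, 178.9]
orientation: [0.001, 0.079, 0.997, -0.0]
ft_force: [-1.9, -1.5, 8.8]
width: 33.4
grasp_force: 38.8
```

{"fn": "step_arm", "kwargs": {
  "steps": [
    {"hand": 255,"x": 0,"y": 0,"z": -0.3,"yaw": 0},
    {"hand": 255,"x": 0,"y": 0,"z": -0.6,"yaw": 0},
    {"hand": 255,"x": 0,"y": 0,"z": -0.7,"yaw": 0},
    {"hand": 255,"x": 0,"y": 0,"z": -0.8,"yaw": 0},
    {"hand": 255,"x": 0,"y": 0,"z": 0,"yaw": 0},
    {"hand": 255,"x": 0,"y": 0,"z": 0,"yaw": 0}
  ]
}}

```text
time: 24.07
eef_pos: [455.2, -75.7, 275.6]
orientation: [0.002, 0.079, 0.997, -0.0]
ft_force: [-1.1, 0.9, -1.4]
width: 32.8
grasp_force: 39.9
```

```bash
python3 -c "
from h import *
go(414,304.4,275)"
```

```text
t 24.07 [455.2 -75.7 275.6] phi 170.9 w 32.8 gf 39.918311666697264 F [-1.1  0.9 -1.4] j [-0.16  0.21 -0.4   0.96  0.   -0.01]
yaw 0.0 shift [2.51 9.22 0.02] xy rows 9.6
```

{"fn": "step_arm", "kwargs": {
  "steps": [
    {"hand": 255,"x": 0.23,"y": 0.84,"z": 0,"yaw": 0},
    {"hand": 255,"x": 0.23,"y": 0.84,"z": 0,"yaw": 0},
    {"hand": 255,"x": 0.23,"y": 0.84,"z": 0,"yaw": 0},
    {"hand": 255,"x": 0.23,"y": 0.84,"z": 0,"yaw": 0},
    {"hand": 255,"x": 0.23,"y": 0.84,"z": 0,"yaw": 0},
    {"hand": 255,"x": 0.23,"y": 0.84,"z": 0,"yaw": 0},
    {"hand": 255,"x": 0.23,"y": 0.84,"z": 0,"yaw": 0},
    {"hand": 255,"x": 0.23,"y": 0.84,"z": 0,"yaw": 0},
    {"hand": 255,"x": 0.23,"y": 0.84,"z": 0,"yaw": 0},
    {"hand": 255,"x": 0.23,"y": 0.84,"z": 0,"yaw": 0},
    {"hand": 255,"x": 0.23,"y": 0.84,"z": 0,"yaw": 0},
    {"hand": 255,"x": 0,"y": 0,"z": 0,"yaw": 0},
    {"hand": 255,"x": 0,"y": 0,"z": 0,"yaw": 0},
    {"hand": 255,"x": 0,"y": 0,"z": 0,"yaw": 0}
  ]
}}

```text
time: 25.23
eef_pos: [412.2, 305.0, 272.5]
orientation: [-0.001, 0.079, 0.997, -0.001]
ft_force: [-0.0, -0.8, -1.3]
width: 33.3
grasp_force: 40.1
```

```bash
python3 -c "
from h import *
go(414,304.4,182.5)
im,d,P,k,T=grab('wrist','w5.png')
np.save('w5.npy',P)"
```

```text
t 25.23 [412.2 305.  272.5] phi 171.0 w 33.3 gf 40.06201822310686 F [-0.  -0.8 -1.3] j [ 0.64  0.3  -0.28  0.99 -0.    0.79]
yaw 0.0 shift [-0.05 -0.01  2.25] xy rows 0.0
```

View pics/w5.png

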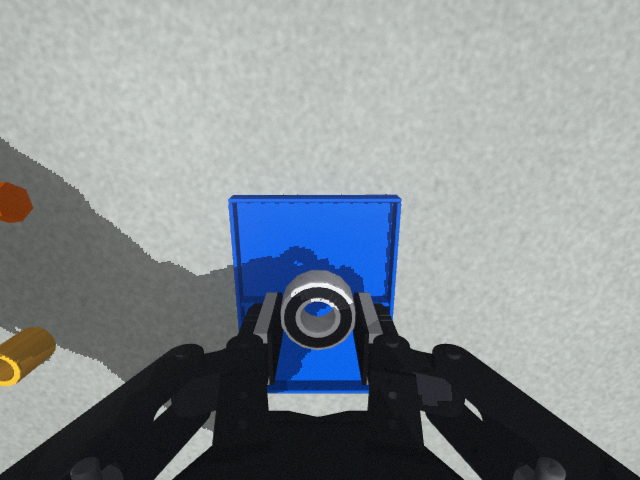

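```bash
python3 -c "
import numpy as np
P=np.load('w5.npy')
for u,v in [(315,197),(243,303),(315,389),(233,230),(398,230),(318,250),(318,275)]: print(u,v,P[v,u].round(1))"
```

```text
315 197 [371.8 308.8  12.5]
243 303 [441.8 242.6  14.7]
315 389 [527.9 283.5  14.5]
233 230 [384.9 248.9  16.4]
398 230 [403.  362.2  16.5]
318 250 [413.2 304.3   2.6]
318 275 [392.  307.6 102.5]
```

{"fn": "step_arm", "kwargs": {
  "steps": [
    {"hand": 255,"x": 0,"y": 0,"z": 0.6,"yaw": 0},
    {"hand": 255,"x": 0,"y": 0,"z": 0.6,"yaw": 0},
    {"hand": 255,"x": 0,"y": 0,"z": 0.6,"yaw": 0},
    {"hand": 255,"x": 0,"y": 0,"z": 0.35,"yaw": 0},
    {"hand": 255,"x": 0,"y": 0,"z": 0.1,"yaw": 0},
    {"hand": 255,"x": 0,"y": 0,"z": 0.03,"yaw": 0},
    {"hand": 255,"x": 0,"y": 0,"z": 0,"yaw": 0},
    {"hand": 255,"x": 0,"y": 0,"z": 0,"yaw": 0},
    {"hand": 255,"x": 0,"y": 0,"z": 0,"yaw": 0}
  ]
}}

```text
time: 26.03
eef_pos: [413.2, 304.9, 182.9]
orientation: [0.0, 0.08, 0.997, 0.0]
ft_force: [-0.0, -0.2, -0.8]
width: 33.3
grasp_force: 40.1
```

{"fn": "step_arm", "kwargs": {
  "steps": [
    {"hand": 255,"x": 0,"y": 0,"z": 0.03,"yaw": 0},
    {"hand": 255,"x": 0,"y": 0,"z": 0,"yaw": 0},
    {"hand": 90,"x": 0,"y": 0,"z": 0,"yaw": 0},
    {"hand": 90,"x": 0,"y": 0,"z": 0,"yaw": 0},
    {"hand": 90,"x": 0,"y": 0,"z": 0,"yaw": 0},
    {"hand": 90,"x": 0,"y": 0,"z": 0,"yaw": 0},
    {"hand": 90,"x": 0,"y": 0,"z": -0.3,"yaw": 0},
    {"hand": 90,"x": 0,"y": 0,"z": -0.6,"yaw": 0},
    {"hand": 90,"x": 0,"y": 0,"z": -0.7,"yaw": 0},
    {"hand": 90,"x": 0,"y": 0,"z": -0.7,"yaw": 0},
    {"hand": 60,"x": 0,"y": 0,"z": -0.1,"yaw": -7},
    {"hand": 60,"x": 0,"y": 0,"z": 0,"yaw": -7},
    {"hand": 60,"x": 0,"y": 0,"z": 0,"yaw": -7},
    {"hand": 60,"x": 0,"y": 0,"z": 0,"yaw": -7},
    {"hand": 60,"x": 0,"y": 0,"z": 0,"yaw": -3.5},
    {"hand": 60,"x": 0,"y": 0,"z": 0,"yaw": 0},
    {"hand": 60,"x": 0,"y": 0,"z": 0,"yaw": 0}
  ]
}}

```text
time: 27.45
eef_pos: [412.7, 305.3, 277.0]
orientation: [-0.0, -0.193, 0.981, 0.0]
ft_force: [-0.2, 0.3, 0.4]
width: 65.5
grasp_force: 0.0
```

```bash
python3 -c "
from h import *
go(555.5,-113.4,285)"
```

```text
t 27.45 [412.7 305.3 277. ] phi 202.3 w 65.5 gf 0.0 F [-0.2  0.3  0.4] j [ 0.64  0.3  -0.28  1.    0.    0.25]
yaw 0.0 shift [  0.67 -11.04  -0.2 ] xy rows 11.1
```

{"fn": "step_arm", "kwargs": {
  "steps": [
    {"hand": 60,"x": 0.05,"y": -0.85,"z": -0.01,"yaw": 0},
    {"hand": 60,"x": 0.05,"y": -0.85,"z": -0.01,"yaw": 0},
    {"hand": 60,"x": 0.05,"y": -0.85,"z": -0.01,"yaw": 0},
    {"hand": 60,"x": 0.05,"y": -0.85,"z": -0.01,"yaw": 0},
    {"hand": 60,"x": 0.05,"y": -0.85,"z": -0.01,"yaw": 0},
    {"hand": 60,"x": 0.05,"y": -0.85,"z": -0.01,"yaw": 0},
    {"hand": 60,"x": 0.05,"y": -0.85,"z": -0.01,"yaw": 0},
    {"hand": 60,"x": 0.05,"y": -0.85,"z": -0.01,"yaw": 0},
    {"hand": 60,"x": 0.05,"y": -0.85,"z": -0.01,"yaw": 0},
    {"hand": 60,"x": 0.05,"y": -0.85,"z": -0.01,"yaw": 0},
    {"hand": 60,"x": 0.05,"y": -0.85,"z": -0.01,"yaw": 0},
    {"hand": 60,"x": 0.05,"y": -0.85,"z": -0.01,"yaw": 0},
    {"hand": 60,"x": 0.05,"y": -0.85,"z": -0.01,"yaw": 0},
    {"hand": 60,"x": 0,"y": 0,"z": 0,"yaw": 0},
    {"hand": 60,"x": 0,"y": 0,"z": 0,"yaw": 0},
    {"hand": 60,"x": 0,"y": 0,"z": 0,"yaw": 0}
  ]
}}

```text
time: 28.78
eef_pos: [557.1, -113.1, 281.9]
orientation: [-0.0, -0.193, 0.981, 0.0]
ft_force: [-0.1, 1.0, 0.3]
width: 64.9
grasp_force: 0.0
```

```bash
python3 -c "
from h import *
go(555.5,-113.4,187)
im,d,P,k,T=grab('wrist','w6.png')"
```

```text
t 28.78 [ 557.1 -113.1  281.9] phi 202.3 w 64.9 gf 0.0 F [-0.1  1.   0.3] j [-0.2   0.38 -0.14  1.06  0.   -0.59]
yaw 0.0 shift [0.04 0.01 2.37] xy rows 0.0
```

View pics/w6.png

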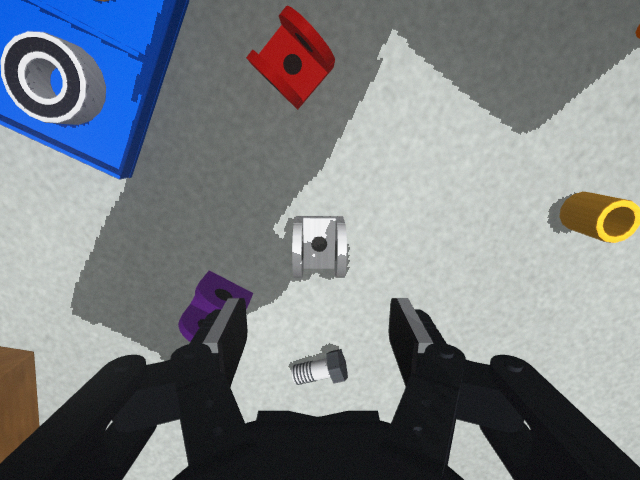

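The clevis is at (320,245) with its ears facing the pads, and the purple decoy and short bolt are clear. Descend and grip.

{"fn": "step_arm", "kwargs": {
  "steps": [
    {"hand": 60,"x": 0.03,"y": 0,"z": 0.6,"yaw": 0},
    {"hand": 60,"x": 0,"y": 0,"z": 0.6,"yaw": 0},
    {"hand": 60,"x": 0,"y": 0,"z": 0.6,"yaw": 0},
    {"hand": 60,"x": 0,"y": 0,"z": 0.4,"yaw": 0},
    {"hand": 60,"x": 0,"y": 0,"z": 0.17,"yaw": 0},
    {"hand": 60,"x": 0,"y": 0,"z": 0,"yaw": 0},
    {"hand": 60,"x": 0,"y": 0,"z": 0,"yaw": 0},
    {"hand": 255,"x": 0,"y": 0,"z": 0,"yaw": 0},
    {"hand": 255,"x": 0,"y": 0,"z": 0,"yaw": 0},
    {"hand": 255,"x": 0,"y": 0,"z": 0,"yaw": 0},
    {"hand": 255,"x": 0,"y": 0,"z": 0,"yaw": 0},
    {"hand": 255,"x": 0,"y": 0,"z": 0,"yaw": 0},
    {"hand": 255,"x": 0,"y": 0,"z": 0,"yaw": 0},
    {"hand": 255,"x": 0,"y": 0,"z": 0,"yaw": 0}
  ]
}}

```text
time: 30.0
eef_pos: [556.8, -113.6, 188.8]
orientation: [0.001, -0.194, 0.981, -0.0]
ft_force: [-0.6, 0.8, 6.9]
width: 35.0
grasp_force: 41.1
```

{"fn": "step_arm", "kwargs": {
  "steps": [
    {"hand": 255,"x": 0,"y": 0,"z": -0.3,"yaw": 0},
    {"hand": 255,"x": 0,"y": 0,"z": -0.6,"yaw": 0},
    {"hand": 255,"x": 0,"y": 0,"z": -0.7,"yaw": 0},
    {"hand": 255,"x": 0,"y": 0,"z": -0.8,"yaw": 0},
    {"hand": 255,"x": 0,"y": 0,"z": 0,"yaw": 7},
    {"hand": 255,"x": 0,"y": 0,"z": 0,"yaw": 7},
    {"hand": 255,"x": 0,"y": 0,"z": 0,"yaw": 7},
    {"hand": 255,"x": 0,"y": 0,"z": 0,"yaw": 7},
    {"hand": 255,"x": 0,"y": 0,"z": 0,"yaw": 3.3},
    {"hand": 255,"x": 0,"y": 0,"z": 0,"yaw": 0},
    {"hand": 255,"x": 0,"y": 0,"z": 0,"yaw": 0}
  ]
}}

```text
time: 30.92
eef_pos: [556.2, -113.7, 283.7]
orientation: [0.0, 0.076, 0.997, 0.0]
ft_force: [-1.0, -0.1, -2.0]
width: 35.2
grasp_force: 40.4
```

```bash
python3 -c "
from h import *
go(490,291,285)"
```

```text
t 30.92 [ 556.2 -113.7  283.7] phi 171.3 w 35.2 gf 40.41632942855358 F [-1.  -0.1 -2. ] j [-0.2   0.38 -0.14  1.06  0.   -0.05]
yaw 0.0 shift [ 3.17  9.75 -0.03] xy rows 10.3
```

{"fn": "step_arm", "kwargs": {
  "steps": [
    {"hand": 255,"x": 0.26,"y": 0.81,"z": 0,"yaw": 0},
    {"hand": 255,"x": 0.26,"y": 0.81,"z": 0,"yaw": 0},
    {"hand": 255,"x": 0.26,"y": 0.81,"z": 0,"yaw": 0},
    {"hand": 255,"x": 0.26,"y": 0.81,"z": 0,"yaw": 0},
    {"hand": 255,"x": 0.26,"y": 0.81,"z": 0,"yaw": 0},
    {"hand": 255,"x": 0.26,"y": 0.81,"z": 0,"yaw": 0},
    {"hand": 255,"x": 0.26,"y": 0.81,"z": 0,"yaw": 0},
    {"hand": 255,"x": 0.26,"y": 0.81,"z": 0,"yaw": 0},
    {"hand": 255,"x": 0.26,"y": 0.81,"z": 0,"yaw": 0},
    {"hand": 255,"x": 0.26,"y": 0.81,"z": 0,"yaw": 0},
    {"hand": 255,"x": 0.26,"y": 0.81,"z": 0,"yaw": 0},
    {"hand": 255,"x": 0.26,"y": 0.81,"z": 0,"yaw": 0},
    {"hand": 255,"x": 0,"y": 0,"z": 0,"yaw": 0},
    {"hand": 255,"x": 0,"y": 0,"z": 0,"yaw": 0},
    {"hand": 255,"x": 0,"y": 0,"z": 0,"yaw": 0}
  ]
}}

```text
time: 32.17
eef_pos: [492.7, 289.8, 283.4]
orientation: [-0.0, 0.076, 0.997, -0.0]
ft_force: [-0.8, -0.8, -2.5]
width: 35.3
grasp_force: 40.9
```

```bash
python3 -c "
from h import *
go(490,291,192)"
```

```text
t 32.17 [492.7 289.8 283.4] phi 171.3 w 35.3 gf 40.85129231214523 F [-0.8 -0.8 -2.5] j [ 0.53  0.38 -0.13  1.06 -0.    0.68]
yaw 0.0 shift [0.07 0.02 2.29] xy rows 0.1
```

{"fn": "step_arm", "kwargs": {
  "steps": [
    {"hand": 255,"x": 0.05,"y": 0,"z": 0.6,"yaw": 0},
    {"hand": 255,"x": 0,"y": 0,"z": 0.6,"yaw": 0},
    {"hand": 255,"x": 0,"y": 0,"z": 0.6,"yaw": 0},
    {"hand": 255,"x": 0,"y": 0,"z": 0.35,"yaw": 0},
    {"hand": 255,"x": 0,"y": 0,"z": 0.1,"yaw": 0},
    {"hand": 255,"x": 0,"y": 0,"z": 0.04,"yaw": 0},
    {"hand": 255,"x": 0,"y": 0,"z": 0,"yaw": 0},
    {"hand": 255,"x": 0,"y": 0,"z": 0,"yaw": 0},
    {"hand": 255,"x": 0,"y": 0,"z": 0,"yaw": 0}
  ]
}}

```text
time: 32.92
eef_pos: [491.5, 289.6, 192.6]
orientation: [0.0, 0.078, 0.997, 0.0]
ft_force: [-0.2, -0.5, -1.5]
width: 35.3
grasp_force: 40.9
```

Release, rise and move clear so the top camera can check.

{"fn": "step_arm", "kwargs": {
  "steps": [
    {"hand": 255,"x": 0,"y": 0,"z": 0.03,"yaw": 0},
    {"hand": 255,"x": 0,"y": 0,"z": 0,"yaw": 0},
    {"hand": 90,"x": 0,"y": 0,"z": 0,"yaw": 0},
    {"hand": 90,"x": 0,"y": 0,"z": 0,"yaw": 0},
    {"hand": 90,"x": 0,"y": 0,"z": 0,"yaw": 0},
    {"hand": 90,"x": 0,"y": 0,"z": 0,"yaw": 0},
    {"hand": 90,"x": 0,"y": 0,"z": -0.3,"yaw": 0},
    {"hand": 90,"x": 0,"y": 0,"z": -0.6,"yaw": 0},
    {"hand": 90,"x": 0,"y": 0,"z": -0.7,"yaw": 0},
    {"hand": 90,"x": 0,"y": 0,"z": -0.9,"yaw": 0},
    {"hand": 90,"x": 0.5,"y": -0.8,"z": -0.2,"yaw": 0},
    {"hand": 90,"x": 0.5,"y": -0.8,"z": -0.2,"yaw": 0},
    {"hand": 90,"x": 0.5,"y": -0.8,"z": -0.2,"yaw": 0},
    {"hand": 90,"x": 0.5,"y": -0.8,"z": 0,"yaw": 0},
    {"hand": 90,"x": 0.5,"y": -0.8,"z": 0,"yaw": 0},
    {"hand": 90,"x": 0.5,"y": -0.8,"z": 0,"yaw": 0},
    {"hand": 90,"x": 0.5,"y": -0.8,"z": 0,"yaw": 0},
    {"hand": 90,"x": 0,"y": 0,"z": 0,"yaw": 0},
    {"hand": 90,"x": 0,"y": 0,"z": 0,"yaw": 0}
  ]
}}

```text
time: 34.5
eef_pos: [317.0, 89.3, 315.0]
orientation: [0.0, 0.078, 0.997, 0.0]
ft_force: [0.2, -0.1, -0.0]
width: 55.3
grasp_force: 0.0
```

```bash
python3 -c "
from h import *
go(490,291,192)
im,d,P,k,T=grab('top'); cv2.imwrite('pics/top2.png',cv2.resize(im[130:345,130:520,::-1],None,fx=2,fy=2))"
```

```text
t 34.50 [317.   89.3 315. ] phi 171.0 w 55.3 gf 0.0 F [ 0.2 -0.1 -0. ] j [ 0.27 -0.04 -0.58  1.04  0.    0.43]
yaw 0.0 shift [-3.49  5.66  3.08] xy rows 6.6
```

View pics/top2.png

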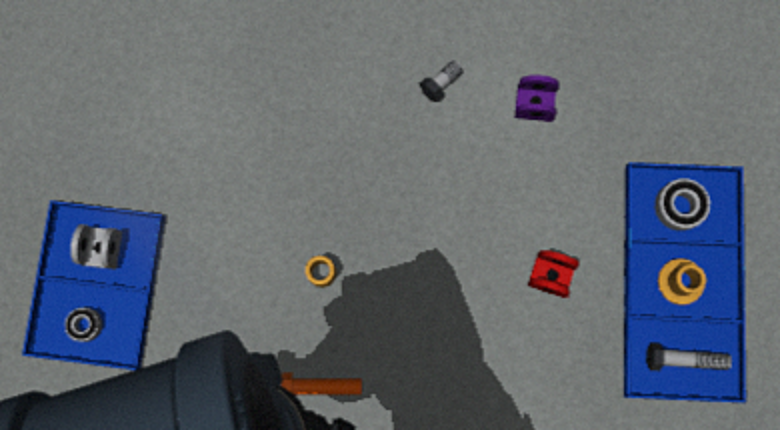

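All five parts are in their pockets, and the short bolt and plain bushing haven't moved. I'll check the heights, then hand in.

Run:
```python
from h import *
im,d,P,k,T=grab('top')
ok=True
for n,u,v,e in [('BL',472,232,25),('BF',471,270,39),('bolt',474,309,27),('clevis',178,252,45),('BS',171,291,19)]:
    w=P[v-15:v+16,u-18:u+19]; 
    h=np.nanpercentile(w[w[...,2]>17][:,2],95) if n!='BS' else np.nanpercentile(w[5:-5,9:-9,2],95)
    print(n,h.round(1),e); ok&=abs(h-e)<6
s=P[300:318,478:496]; print('shank top',np.nanmax(s[...,2]).round(1))
if ok: print(ctrl.sign_off())
```

```text
BL 27.9 25
BF 40.8 39
bolt 27.3 27
clevis 45.1 45
BS 20.9 19
shank top 24.4
the job is handed in; nothing more can be done
None
```

All five parts are in their pockets, upright or lying as they were, the short bolt and plain bushing were left where they stood, and I handed the job in at about 35 s; no verdict came back.

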